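# Un-nest the parts cups and sort them by size

## Robot

A 7-joint arm with a two-finger parallel gripper is mounted at the origin on a cart in front of the work surface, level with it; the furniture and walls round the work are solid. World frame = base frame: x ahead of the robot, y to its left, z up, the work surface at z = 0. Lengths are in m, angles in rad, forces in N, time in s.
With the tool pointing down it reaches from about 0.4 to 0.9 m from the base axis. Payload 5.6 kg.
Tool frame: the origin (TCP) lies between the finger pads; the fingertips stand 11 mm ahead of it and the grasp point (between the pads) lies 8 mm behind it; z points along the fingers, y is the line along which they close (so a half turn about z gives the same grasp; the last joint's range is limited). The gripper opens to 92 mm and grips with 3 to 60 N. Pads are 20 mm wide; open, the fingers measure 128 mm over their backs; the gripper's body (75 mm by 189 mm) begins 69 mm behind the grasp point.
Start: joints at [-1.181, 0.468, -0.012, 1.603, 0.006, 1.071, -0.056], TCP at [0.273, 0.59, 0.226] pointing down, gripper open.
Joint ranges: [-2.53, 2.53], [-0.31, 2.02], [-1.57, 1.55], [0.28, 2.44], [-1.29, 4.43], [0.15, 1.84], [-2.92, 2.92]. Speed limits (rad/s): [2.57, 2.57, 3.14, 3.14, 3.14, 3.14, 3.14].

## Interface

Orientations are given as a 3x3 rotation matrix whose columns are the frame's x, y, z axes.
In Python, from workcell import arm, viewer, probe_bus gives the robot as it stands (arm), with the cameras (viewer) and the readings (probe_bus).
- The arm moves only by the shell command python3 inch.py 'ROWS' [FORCE]. ROWS is a JSON list of rows, 1 to 5 of them, each of 5 numbers: the opening from 0.0 (shut) to 1.0 (fully open), then dx, dy, dz in m, then a turn about the tool's z in rad; each row shifts and turns the commanded pose from where the row before left it, along the tool's axes as they then stand; what a row does not reach is not made up. A row lasts 1/12 s, in which the tool goes at most 0.0417 m and 0.125 rad, less where a joint would pass 70% of its speed; a pose out of reach is approached as far as the arm can. The fingers move at their own pace and stop on an object; FORCE is the grip in N (left out, the last holds). Time passes only in rows, so rows that do not move let the fingers close. It prints the time, the measured TCP pose, the force, the opening and the grip force at its end.
- probe_bus.get_obs(): the state, without advancing time (a new reading comes with each control period).
- viewer.get_image(name): name is "scene" or "side" or "wrist"; returns the picture (400x640x3 uint8, red, green, blue); there is no depth.
- viewer.camera_params(name): a dict with "K" (3x3 intrinsics, pixels), "D" ([k1, k2, p1, p2, k3] as OpenCV has them; the pictures are not rectified), "world_to_cam" (4x4, takes a point from world to camera coordinates). Camera axes: x right, y down, z forward; pixel columns grow to the right and rows downward; lengths in m; the calibration is good to about 2 mm. A picture is of the moment at which its call begins: read the wrist's pose just before it. camera_params takes no time and is no camera call; for the wrist camera it gives the pose at the moment of the call.
- arm.hand_in(): hands the job in; it is judged then, once.
The state is a dict: "t": time; "qpos": joint angles; "joint_vel": joint speeds; "joint_efforts": joint torques, N m; "eef_pos": TCP position; "tcp_rot": TCP orientation; "force": force on the tool from outside, world axes, zero at the start; "torque": the same for the moment, N m; "finger_gap": opening from 0.0 (shut) to 1.0 (fully open); "grasp_force": force on a finger pad.
Only numpy, scipy, OpenCV 4.12 (cv2) and the standard library are available. Lean on these libraries where they do the work, as an engineer would, in place of code of your own. Each camera call takes 0.05 s, during which the arm holds its last target. There are 200 camera calls.

## Task

Three aluminium parts cups are still nested in the leaning stand. Pull them apart one at a time, smallest first, straight along their lean so that the next cup stays seated, and set each down (not dropped) upright on the floor of its own size row on the sorting board, in front of the cup of the same size that already stands there. Do not move the standing cups or the other things on the desk.

Things in the scene. Friction and masses are not known exactly. Their poses are not given: they have to be found in the camera images.
- cup_small: small loose open aluminium cup to be sorted: 30 mm outside diameter, 58 mm high, bowl 28 mm deep with 4 mm wall, solid below; a stop ring 42 mm across runs from 26 to 30 mm above its underside; grip the plain wall above it. Origin: centre of its underside; z along its axis to the mouth. At the start its ring rests on the rim of the medium cup.
- cup_medium: medium loose open aluminium cup to be sorted: 42 mm outside diameter, 58 mm high, bowl 28 mm deep with 4 mm wall, solid below; a stop ring 54 mm across runs from 26 to 30 mm above its underside; grip the plain wall above it. Origin: centre of its underside; z along its axis to the mouth. At the start its ring rests on the rim of the large cup.
- cup_large: large loose open aluminium cup to be sorted: 54 mm outside diameter, 58 mm high, bowl 28 mm deep with 4 mm wall, solid below; a stop ring 66 mm across runs from 26 to 30 mm above its underside; grip the plain wall above it. Origin: centre of its underside; z along its axis to the mouth. At the start its ring rests on the rim of the stand's socket.
- stand: fixed grey stand (foot 120 x 84 mm) whose tilted dark socket tube holds the nest. Origin: on the desk. The nest leans 28 degrees toward the stand's -x: its axis is (-0.469, 0, 0.883) in the stand's frame; the socket's rim centre is (19, 0, 60) mm. Nested undersides lie 8 (large), 40 and 72 mm (small) up that axis from (35, 0, 30) mm, with 2 mm play each; each is free after 26 mm of travel.
- row_small: row for small cups: fixed steel channel, 190 mm long, 38 mm wide inside, rails 4 mm thick, tops 20 mm above origin, floor 4 mm thick, stop at its +x end. Origin: centre of underside, 6 mm above the desk; x along the row to the stop, z up. Cup rings pass above the rails. A cup stands near x = +55 mm; free from x = -80 to -5 mm. Rows lie 90 mm apart in any order.
- row_medium: row for medium cups: fixed steel channel, 190 mm long, 50 mm wide inside, rails 4 mm thick, tops 20 mm above origin, floor 4 mm thick, stop at its +x end. Origin: centre of underside, 6 mm above the desk; x along the row to the stop, z up. Cup rings pass above the rails. A cup stands near x = +55 mm; free from x = -80 to -5 mm. Rows lie 90 mm apart in any order.
- row_large: row for large cups: fixed steel channel, 190 mm long, 62 mm wide inside, rails 4 mm thick, tops 20 mm above origin, floor 4 mm thick, stop at its +x end. Origin: centre of underside, 6 mm above the desk; x along the row to the stop, z up. Cup rings pass above the rails. A cup stands near x = +55 mm; free from x = -80 to -5 mm. Rows lie 90 mm apart in any order.
- model_small: cup like cup_small, already standing upright in row_small near its stop; stays where it is. Origin: centre of its underside.
- model_medium: cup like cup_medium, already standing upright in row_medium near its stop; stays where it is. Origin: centre of its underside.
- model_large: cup like cup_large, already standing upright in row_large near its stop; stays where it is. Origin: centre of its underside.
- flux_tin: bystander: round whitish tin, 48 mm diameter, 22 mm high; leave it alone. Origin: centre of its underside.
- tweezers: bystander: steel tweezers lying flat, 118 x 16 x 5 mm; leave it alone. Origin: centre of its underside.
- wick_reel: bystander: flat yellow reel, 44 mm diameter, 11 mm high; leave it alone. Origin: centre of its underside.
- driver_c: bystander: screwdriver with yellow handle lying flat, 145 x 18 mm; leave it alone. Origin: centre of its underside.
- board_small_1: bystander: small circuit board, 55 x 34 x 15 mm; leave it alone. Origin: centre of its underside.

How it is judged:
On the way, in this order (a step that is already met when the one before it is completed fails the run):
1. the small cup is pulled clear of the medium cup while the medium and large cups stay seated in the nest (within 8 mm of where they stood) (distance between cup_small and cup_medium above 0.075 m and distance of each of cup_medium, cup_large from where it was at the start of the episode below 0.008 m), for 0.1 s.
2. the medium cup is pulled clear of the large cup while the large cup stays seated in the stand (within 8 mm of where it stood) (distance between cup_medium and cup_large above 0.075 m and distance of cup_large from where it was at the start of the episode below 0.008 m), for 0.1 s.
At the end, for the whole second after the job is handed in: Each of the three cups stands upright (within 7 degrees), at rest, on the floor of the row of its own size (underside within 4 mm of the floor), between the rails (centre within 7 mm of the row's middle line), its centre on the row in front of the standing cup (row x from -95 to +30 mm) (y of cup_small in the frame of row_small between -0.007 and 0.007 m and x of cup_small in the frame of row_small between -0.095 and 0.03 m and z of cup_small in the frame of row_small between 0 and 0.008 m and angle between each of cup_small, cup_medium, cup_large's own z axis and vertical below 0.12 rad and linear speed of each of cup_small, cup_medium, cup_large below 0.02 m/s and y of cup_medium in the frame of row_medium between -0.007 and 0.007 m and x of cup_medium in the frame of row_medium between -0.095 and 0.03 m and z of cup_medium in the frame of row_medium between 0 and 0.008 m and y of cup_large in the frame of row_large between -0.007 and 0.007 m and x of cup_large in the frame of row_large between -0.095 and 0.03 m and z of cup_large in the frame of row_large between 0 and 0.008 m); the robot touches nothing.
It fails at once if a cup is dropped: it moves faster than 0.7 m/s (a fall of 25 mm) with no finger on it ((linear speed of cup_small above 0.7 m/s and not (contact force between the fingers and cup_small above 0.05 N)) or (linear speed of cup_medium above 0.7 m/s and not (contact force between the fingers and cup_medium above 0.05 N)) or (linear speed of cup_large above 0.7 m/s and not (contact force between the fingers and cup_large above 0.05 N))).
It fails at once if a cup that already stood in a row is shifted by more than 20 mm or tipped (distance of any of model_small, model_medium, model_large from where it was at the start of the episode above 0.02 m or angle between any of model_small, model_medium, model_large's own z axis and vertical above 0.3 rad).
It fails at once if another thing on the desk is shifted by more than 30 mm (distance of any of flux_tin, tweezers, wick_reel, driver_c, board_small_1 from where it was at the start of the episode above 0.03 m).
It also fails if it takes over 67 s, if anything falls off the work surface, if the arm or the gripper's body presses on something with over 40 N, if the wrist force passes 120 N, or if a joint passes its speed limit or range.

## Working session

There is one attempt and no reset: what is moved stays moved. The work goes in short steps, Python scripts to look and compute and a shell command to move; the robot and the scene stay as the last step left them, time stands still between calls to the robot, and variables do not carry over. Pictures are saved under pics/ and viewed, at most 11 in all, crops included, and the job is handed in when it is done.

```bash
ls; mkdir -p pics
python3 - <<'E'
from workcell import arm, viewer, probe_bus
import cv2
for n in ("scene","side"):
    im=viewer.get_image(n); cv2.imwrite(f"pics/{n}.png",im[:,:,::-1])
    p=viewer.camera_params(n); print(n,p)
o=probe_bus.get_obs();print(o['t'],o['eef_pos'],o['tcp_rot'])
E
```

```text
inch.py
pics
workcell.py
scene {'K': array([[445.04098096,   0.        , 321.53150048],
       [  0.        , 445.04098096, 197.79412504],
       [  0.        ,   0.        ,   1.        ]]), 'D': array([-0.01057105,  0.        ,  0.        ,  0.        ,  0.        ]), 'world_to_cam': array([[ 0.51265822, -0.85845898,  0.01515644, -0.26277014],
       [-0.55870902, -0.34695216, -0.753305  ,  0.3824824 ],
       [ 0.65194001,  0.37771996, -0.65749666,  0.86389858],
       [ 0.        ,  0.        ,  0.        ,  1.        ]])}
side {'K': array([[436.76362032,   0.        , 323.56530499],
       [  0.        , 436.76362032, 200.98580457],
       [  0.        ,   0.        ,   1.        ]]), 'D': array([-0.05787774,  0.        ,  0.        ,  0.        ,  0.        ]), 'world_to_cam': array([[-0.96935974, -0.24542917,  0.0103063 ,  0.54802886],
       [-0.13529273,  0.49839947, -0.85632579,  0.13136235],
       [ 0.20503067, -0.83148211, -0.51633316,  0.89149065],
       [ 0.        ,  0.        ,  0.        ,  1.        ]])}
0.1 [0.27246628 0.58956669 0.22470006] [[-9.07767042e-01  4.19474260e-01 -5.85467267e-04]
 [ 4.19474653e-01  9.07765741e-01 -1.54103558e-03]
 [-1.14957633e-04 -1.64448999e-03 -9.99998641e-01]]
```

View pics/scene.png

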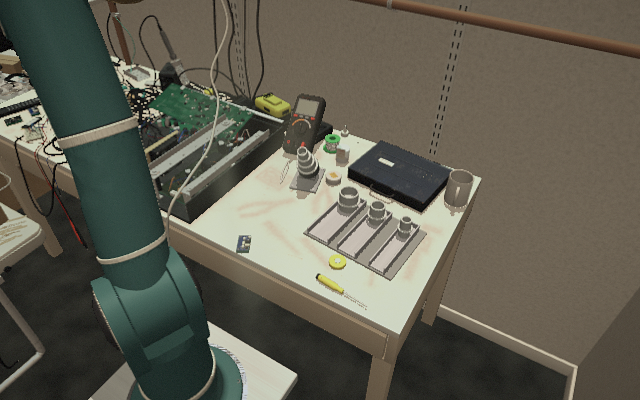

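View pics/side.png

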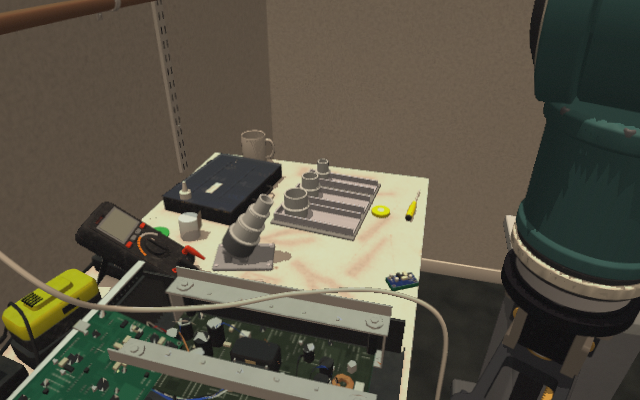

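The scene view shows the nest at about (305,165) and the board at about (365,235). The rows run large, medium, small from left to right, with the standing cups at (348,197), (377,210) and (405,226). The side view shows the nest at (250,230) and the board at (330,205). I'll enlarge both.

Run:
```python
import cv2
a=cv2.imread('pics/scene.png')[135:285,280:440]; cv2.imwrite('pics/c1.png',cv2.resize(a,None,fx=4,fy=4,interpolation=cv2.INTER_CUBIC)[:600])
a=cv2.imread('pics/side.png')[145:280,205:395]; cv2.imwrite('pics/c2.png',cv2.resize(a,None,fx=4,fy=4,interpolation=cv2.INTER_CUBIC))
```

```text
(no output)
```

View pics/c1.png

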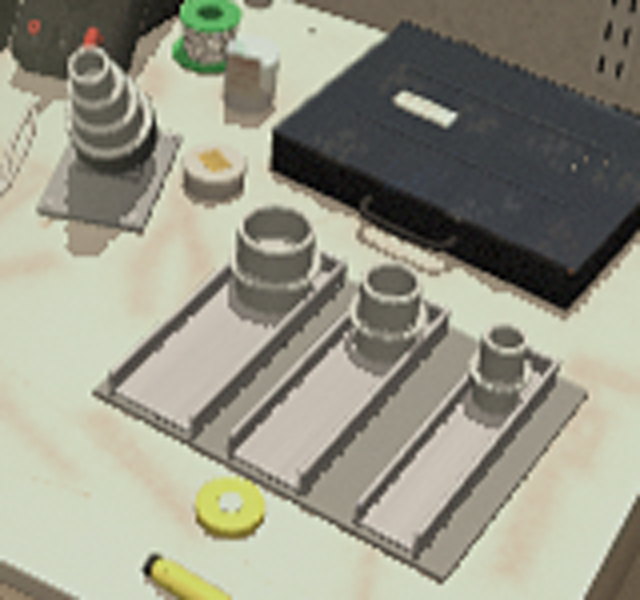

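View pics/c2.png

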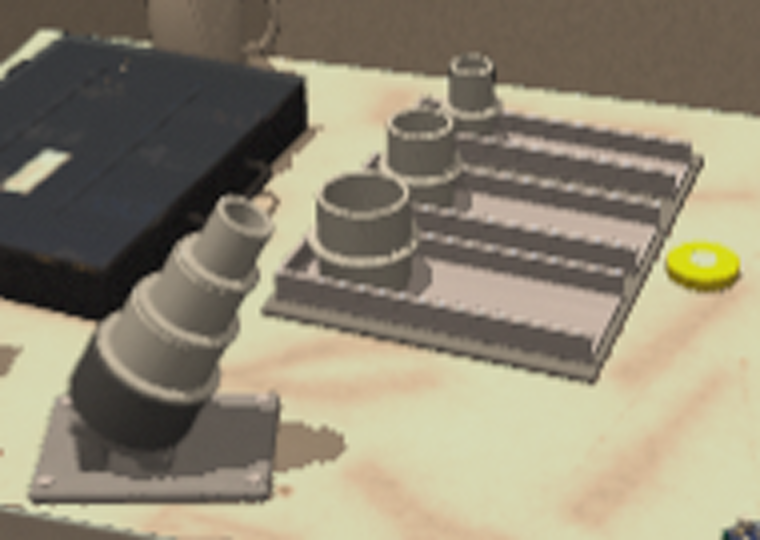

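Enlarged crop readings, with mouth centres in crop pixels:

| Mouth | Scene | Side |
|---|---|---|
| Nest small cup | (88,65) | (246,215) |
| Large model | (276,231) | (364,194) |
| Medium model | (389,284) | (420,127) |
| Small model | (505,340) | (472,67) |

Row front rail tips in the scene view are (112,378), (192,412), (232,440), (303,472), (360,507) and (418,538).

```bash
cat > h.py <<'E'
import numpy as np, cv2
from workcell import arm, viewer, probe_bus
from scipy.optimize import least_squares
C={n:viewer.camera_params(n) for n in("scene","side")}
O={"scene":(280,135),"side":(205,145)}
def full(n,p): return (np.array(p)+.5)/4-.5+O[n]
def proj(n,X,c=None):
    c=c or C[n]; W=c['world_to_cam']
    return cv2.projectPoints(np.atleast_2d(np.array(X,float)),cv2.Rodrigues(W[:3,:3])[0],W[:3,3],c['K'],c['D'])[0][:,0]
E
python3 - <<'E'
from h import *
def tri(ps,p2):
    f=lambda X:np.r_[proj("scene",X)[0]-full("scene",ps),proj("side",X)[0]-full("side",p2)]
    r=least_squares(f,[.6,0,.1]);return r.x,r.fun
for k,a,b in [("nest",(88,65),(246,215)),("L",(276,231),(364,194)),("M",(389,284),(420,127)),("S",(505,340),(472,67))]:
    x,f=tri(a,b);print(k,x.round(4),f.round(2))
def ray(n,p,z):
    return least_squares(lambda q:proj(n,[q[0],q[1],z])[0]-full(n,p),[.6,0]).x
for k,p in zip("LLMMSS",[(112,378),(192,412),(232,440),(303,472),(360,507),(418,538)]):print(k,ray("scene",p,.026).round(4))
for p in[(345,265),(447,313),(556,360)]:print('end',ray("scene",p,.026).round(4))
for p in[(597,345),(632,268)]:print('sideL',ray("side",p,.026).round(4))
print("models@68",[ray(n,p,.068).round(4) for n,p in[("scene",(276,231)),("scene",(389,284)),("scene",(505,340)),("side",(364,194)),("side",(420,127)),("side",(472,67))]])
for n,p in[("scene",(40,210)),("scene",(140,229)),("scene",(182,135)),("side",(55,398)),("side",(278,398)),("side",(270,490)),("side",(36,490))]:print(n,ray(n,p,.008).round(4))
E
```

```text
nest [0.6427 0.1441 0.1408] [ 0.3  -0.51  0.25  0.31]
L [ 0.6349 -0.014   0.065 ] [ 0.3  -0.49  0.31  0.36]
M [ 0.6271 -0.1038  0.0638] [ 0.2  -0.33  0.23  0.28]
S [ 0.6164 -0.1915  0.0648] [ 0.19 -0.31  0.23  0.28]
L [0.4851 0.0268]
L [ 0.4861 -0.0337]
M [ 0.4782 -0.0678]
M [ 0.4778 -0.1189]
S [ 0.4707 -0.1621]
S [ 0.4671 -0.2029]
end [ 0.6672 -0.0536]
end [ 0.6595 -0.1359]
end [ 0.6557 -0.2172]
sideL [0.4873 0.0428]
sideL [ 0.4823 -0.0386]
models@68 [array([ 0.6294, -0.0158]), array([ 0.6211, -0.1055]), array([ 0.6118, -0.1925]), array([ 0.6344, -0.0105]), array([ 0.6258, -0.0974]), array([ 0.6159, -0.1867])]
scene [0.6214 0.1763]
scene [0.6422 0.1013]
scene [0.7571 0.133 ]
side [0.7608 0.141 ]
side [0.6462 0.1098]
side [0.6244 0.1826]
side [0.7363 0.213 ]
```

```bash
python3 inch.py '[[1,0,0,-0.016,-0.12],[1,0,0,-0.016,-0.12],[1,0,0,-0.016,-0.12],[1,0,0,-0.016,-0.12],[1,0,0,-0.016,-0.12]]'; python3 inch.py '[[1,0,0,0,-0.1],[1,0,0,0,0]]'
```

```text
t: 0.52
eef_pos: [0.2725, 0.5897, 0.3058]
tcp_rot: [[-0.985, -0.172, -0.0], [-0.172, 0.985, -0.001], [0.001, -0.001, -1.0]]
force: [-0.4, 1.1, -1.1]
finger_gap: 1.0
grasp_force: 0.0
t: 0.68
eef_pos: [0.2728, 0.5903, 0.3063]
tcp_rot: [[-0.964, -0.266, 0.0], [-0.266, 0.964, 0.001], [-0.001, 0.001, -1.0]]
force: [-0.4, -0.4, 0.8]
finger_gap: 1.003
grasp_force: 0.0
```

```bash
for i in 1; do python3 inch.py '[[1,-0.0123,-0.0373,0,0],[1,-0.0123,-0.0373,0,0],[1,-0.0123,-0.0373,0,0],[1,-0.0123,-0.0373,0,0],[1,-0.0123,-0.0373,0,0]]' >/dev/null; python3 inch.py '[[1,-0.0123,-0.0373,0,0],[1,-0.0123,-0.0373,0,0],[1,-0.0123,-0.0373,0,0],[1,-0.0123,-0.0373,0,0],[1,-0.0123,-0.0373,0,0]]' |grep -E "eef|force"; python3 inch.py '[[1,-0.0123,-0.0373,0,0],[1,-0.0123,-0.0373,0,0],[1,-0.0123,-0.0373,0,0],[1,-0.0123,-0.0373,0,0],[1,0,0,0,0]]'; done
python3 - <<'E'
from h import *
p=viewer.camera_params("wrist");im=viewer.get_image("wrist");cv2.imwrite("pics/w1.png",im[:,:,::-1]);print(p,probe_bus.get_obs()['eef_pos'])
import pickle;pickle.dump(p,open('w1.pkl','wb'))
E
```

```text
eef_pos: [0.49, 0.2607, 0.3048]
force: [1.4, 0.4, 1.7]
grasp_force: 0.0
t: 1.93
eef_pos: [0.5798, 0.1223, 0.3045]
tcp_rot: [[-0.968, -0.249, 0.001], [-0.249, 0.968, -0.005], [0.001, -0.005, -1.0]]
force: [-0.6, -0.9, 0.4]
finger_gap: 1.0
grasp_force: 0.0
{'K': array([[308.23657542,   0.        , 314.61075664],
       [  0.        , 308.23657542, 195.08343634],
       [  0.        ,   0.        ,   1.        ]]), 'D': array([0.00398248, 0.        , 0.        , 0.        , 0.        ]), 'world_to_cam': array([[-0.24928963,  0.96841918, -0.00435689,  0.02803333],
       [ 0.9263229 ,  0.23976058,  0.29058691, -0.6207413 ],
       [ 0.28245455,  0.06840441, -0.95683868,  0.29644272],
       [ 0.        ,  0.        ,  0.        ,  1.        ]])} [0.57800091 0.12648715 0.30440482]
```

View pics/w1.png

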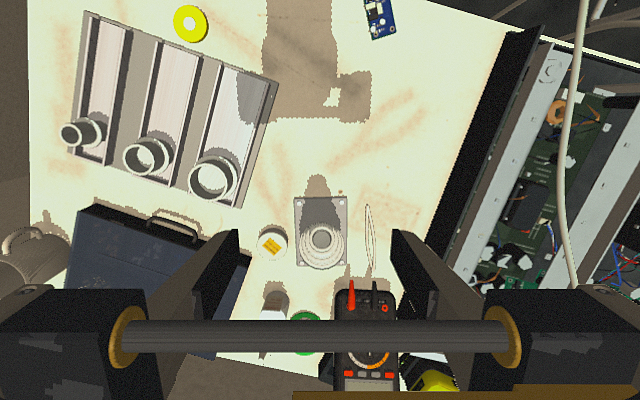

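The wrist view shows the nest and foot at about (321,235), the board at the upper left with cups at (213,178), (147,157) and (78,133), and the flux tin at (272,242). The multimeter is at (365,340), behind the nest. I'll enlarge the nest and the board.

Run:
```python
import cv2,numpy as np
a=cv2.imread('pics/w1.png')
b=cv2.resize(a[0:215,60:285],None,fx=2,fy=2,interpolation=cv2.INTER_CUBIC)
c=cv2.resize(a[190:276,286:356],None,fx=5,fy=5,interpolation=cv2.INTER_CUBIC)
cv2.imwrite('pics/c3.png',np.hstack([b,c]))
```

```text
(no output)
```

View pics/c3.png

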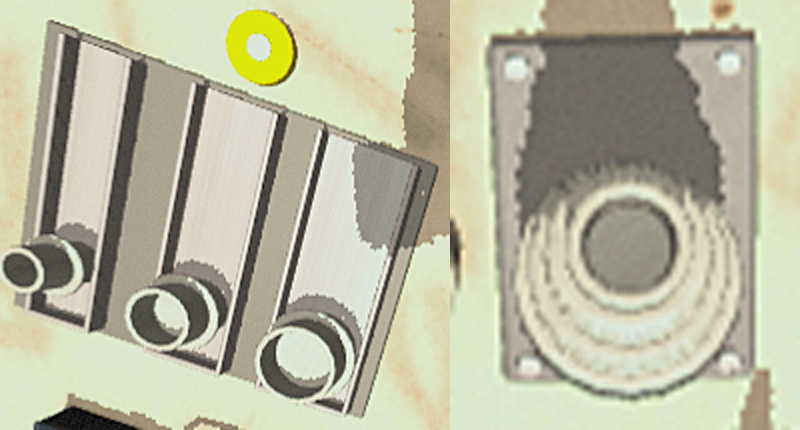

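```bash
cat > fit.py <<'E'
from h import *
import pickle
C["wrist"]=pickle.load(open('w1.pkl','rb'))
def fw(p): return (np.array(p)+.5)/2-.5+(60,0) if p[0]<450 else (np.array(p)+.5-[450,0])/5-.5+[286,190]
F=lambda n,p: fw(p) if n=="wrist" else full(n,p)
obs=[]
for n,pts in {"scene":[("nest",(88,65)),("mL",(276,231)),("mM",(389,284)),("mS",(505,340)),("fL+",(112,378)),("fL-",(192,412)),("fM+",(232,440)),("fM-",(303,472)),("fS+",(360,507)),("fS-",(418,538)),("c-+",(40,210)),("c--",(140,229)),("c+-",(182,135))],
 "side":[("nest",(246,215)),("mL",(364,194)),("mM",(420,127)),("mS",(472,67)),("c+-",(55,398)),("c--",(278,398)),("c-+",(270,490))],
 "wrist":[("nest",(629,246)),("mL",(299,361)),("mM",(158,317)),("mS",(21,271)),("fL+",(420,165)),("fL-",(322,130)),("fM+",(283,113)),("fM-",(197,83)),("fS+",(140,58)),("fS-",(68,33)),("c-+",(756,33)),("c--",(488,36)),("c+-",(503,383)),("c++",(755,380))]}.items():
    obs+=[(n,k,F(n,p)) for k,p in pts]
W={"L":62,"M":50,"S":38}
def world(k,v):
    sx,sy,sa,fx,ft,bx,by,ba=v[:8]
    if k=="nest" or k[0]=="c":
        l=[-.026,0,.1448] if k=="nest" else [fx+.06*(1 if k[1]=="+" else -1),.042*(1 if k[2]=="+" else -1),ft]
        a,o=sa,(sx,sy)
    else:
        y0={"L":.09,"M":0,"S":-.09}[k[1]]
        l=[v[8+"LMS".index(k[1])],y0,.068] if k[0]=="m" else [-.095,y0+(W[k[1]]/2000+.002)*(1 if k[2]=="+" else -1),.026]
        a,o=ba,(bx,by)
    c,s=np.cos(a),np.sin(a)
    return [o[0]+c*l[0]-s*l[1],o[1]+s*l[0]+c*l[1],l[2]]
def res(v):
    r=[]
    cams={}
    for i,n in enumerate(("scene","side","wrist")):
        d=v[11+6*i:17+6*i]; T=np.eye(4);T[:3,:3]=cv2.Rodrigues(d[3:])[0];T[:3,3]=d[:3]
        cams[n]=dict(C[n],world_to_cam=T@C[n]['world_to_cam']); r+=list(d[:3]/.002)+list(d[3:]/.002)
    for n,k,p in obs: r+=list((proj(n,world(k,v),cams[n])[0]-p)/.5)
    return np.array(r)
v0=np.r_[.668,.148,.27,.02,.008,.573,-.103,-.095,.055,.055,.055,np.zeros(18)]
s=least_squares(res,v0,loss="soft_l1",x_scale=np.r_[np.ones(11)*.01,np.ones(18)*.002])
v=s.x;cov=np.linalg.inv(s.jac.T@s.jac);print(v[:11].round(4));print("sd",np.sqrt(np.diag(cov))[:11].round(4));print(v[11:].reshape(3,6).round(4))
r=res(v)[18:].reshape(-1,2)*.5
for (n,k,_),q in zip(obs,r):
    if abs(q).max()>.9: print(n,k,q.round(2))
np.save('v.npy',v)
E
python3 fit.py; python3 -c "
from h import *;o=probe_bus.get_obs();print(o['t'],o['eef_pos'],o['tcp_rot'].round(4).tolist())"
```

```text
[ 0.6663  0.1516  0.2802  0.0269  0.0078  0.5745 -0.0977 -0.0905  0.0495
  0.0505  0.0508]
sd [0.0019 0.0019 0.0058 0.0009 0.0013 0.0019 0.0019 0.0039 0.0009 0.0008
 0.0011]
[[ 0.0012  0.0017  0.     -0.0012  0.0003 -0.001 ]
 [-0.0009  0.0012 -0.0002 -0.0009 -0.0009 -0.0003]
 [ 0.0005 -0.0008  0.0017 -0.0007  0.0004  0.0028]]
scene mS [ 1.2  -0.17]
scene fL+ [-0.31 -1.12]
scene fL- [-0.02  1.21]
scene c-+ [-1.01  0.17]
scene c-- [1.01 0.33]
side c-- [ 0.44 -1.03]
side c-+ [-0.19  1.32]
wrist mM [2.46 0.13]
wrist fM+ [-1.88  0.11]
wrist fS+ [-3.54 -0.03]
1.9833 [0.57800091 0.12648715 0.30440482] [[-0.9675, -0.2529, -0.0011], [-0.2528, 0.9675, -0.0026], [0.0017, -0.0022, -1.0]]
```

```bash
python3 inch.py '[[0.6,-0.017,0,0.0275,-0.006],[0.6,-0.017,0,0.0275,-0.006],[0.6,-0.017,0,0.0275,-0.006],[0.6,-0.017,0,0.0275,-0.006],[0.6,0,0,0,0]]'>/dev/null;python3 inch.py '[[0.6,0,0,0,0],[0.6,0,0,0,0]]'
python3 - <<'E'
from h import *
p=viewer.camera_params("wrist");im=viewer.get_image("wrist");cv2.imwrite("pics/w2.png",im[:,:,::-1])
import pickle;pickle.dump(p,open('w2.pkl','wb'))
a=im[100:360,180:470,::-1];cv2.imwrite('pics/c4.png',cv2.resize(a,None,fx=2,fy=2,interpolation=cv2.INTER_CUBIC))
o=probe_bus.get_obs();print(o['eef_pos'],o['tcp_rot'].round(4).tolist(),p['world_to_cam'].round(4).tolist())
E
```

```text
t: 2.57
eef_pos: [0.6415, 0.151, 0.1963]
tcp_rot: [[-0.958, -0.287, -0.0], [-0.287, 0.958, 0.0], [-0.0, 0.0, -1.0]]
force: [1.0, 0.2, 0.0]
finger_gap: 0.604
grasp_force: 0.0
[0.64196202 0.15088107 0.19729751] [[-0.958, -0.2867, 0.0017], [-0.2867, 0.958, 0.0008], [-0.0019, 0.0002, -1.0]] [[-0.2867, 0.958, 0.001, 0.0396], [0.9165, 0.274, 0.2914, -0.6523], [0.2789, 0.0845, -0.9566, 0.1733], [0.0, 0.0, 0.0, 1.0]]
```

View pics/c4.png

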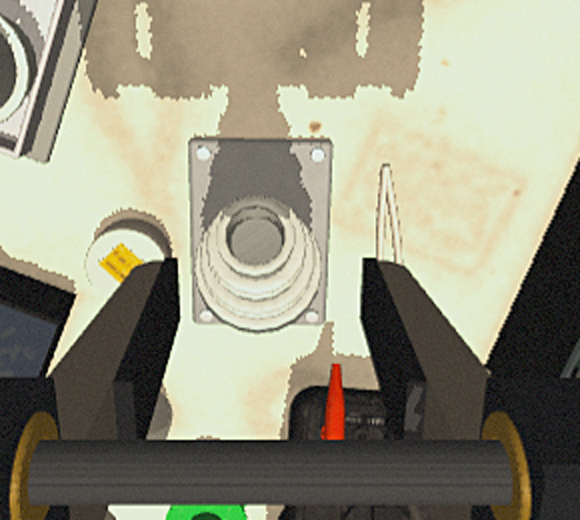

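The fingertip midpoint is at x=270 in the crop and the cup mouth is at (257,238). The tool therefore has to shift about 5 mm along −y. The mouth's row agrees with the fit to within 1 px.

```bash
python3 inch.py '[[0.6,0,-0.0052,0,0.015],[0.6,0,0,0.02,0],[0.6,0,0,0.02,0],[0.6,0,0,0.016,0],[0.6,0,0,0.008,0]]'>/dev/null;python3 inch.py '[[0.6,0,0,0,0],[0.6,0,0,0,0]]'
python3 - <<'E'
from h import *
im=viewer.get_image("wrist")
a=im[160:330,220:420,::-1];cv2.imwrite('pics/c5.png',cv2.resize(a,None,fx=3,fy=3,interpolation=cv2.INTER_CUBIC))
o=probe_bus.get_obs();print(o['eef_pos'],o['tcp_rot'].round(4).tolist())
E
```

```text
t: 3.2
eef_pos: [0.644, 0.1453, 0.1328]
tcp_rot: [[-0.962, -0.272, 0.001], [-0.272, 0.962, 0.0], [-0.002, -0.0, -1.0]]
force: [-0.5, -0.0, -0.4]
finger_gap: 0.603
grasp_force: 0.0
[0.6443714  0.1453932  0.13328159] [[-0.9623, -0.2721, 0.0024], [-0.2721, 0.9623, 0.0006], [-0.0024, -0.0, -1.0]]
```

View pics/c5.png

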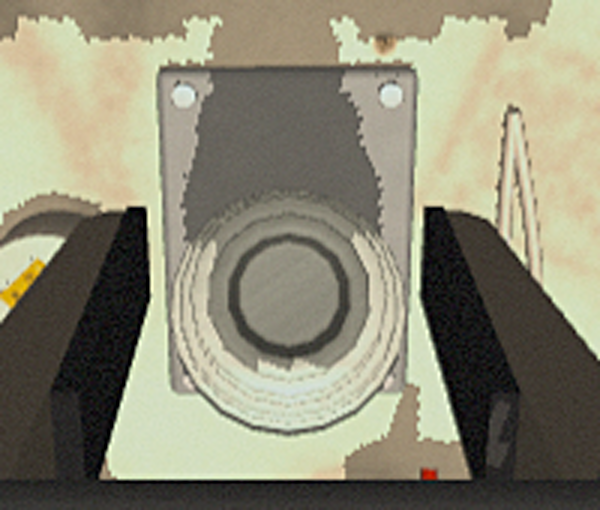

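The fingertip midpoint is at x=285.5 and the cup centre at x=289, so the cup lies 0.6 mm toward +y. I'll correct that and close.

```bash
python3 inch.py '[[0.6,0,0.0006,0,0],[0.4,0,0,0,0],[0.2,0,0,0,0],[0.2,0,0,0,0],[0.2,0,0,0,0]]' 15; python3 inch.py '[[0.2,0,0,0,0],[0.2,0,0,0,0],[0.2,0,0,0,0]]'
```

```text
t: 3.67
eef_pos: [0.6435, 0.146, 0.1319]
tcp_rot: [[-0.962, -0.273, 0.0], [-0.273, 0.962, 0.0], [-0.001, -0.0, -1.0]]
force: [-0.3, 0.4, 0.1]
finger_gap: 0.33
grasp_force: 0.0
t: 3.92
eef_pos: [0.6434, 0.1459, 0.1318]
tcp_rot: [[-0.962, -0.273, 0.0], [-0.273, 0.962, 0.0], [-0.0, 0.0, -1.0]]
force: [-1.0, 0.4, 1.6]
finger_gap: 0.313
grasp_force: 15.0
```

```bash
python3 inch.py '[[0.2,0.0024,0,-0.0044,0],[0.2,0.0047,0,-0.0088,0],[0.2,0.0047,0,-0.0088,0],[0.2,0.0047,0,-0.0088,0],[0.2,0.0047,0,-0.0088,0]]'; python3 inch.py '[[0.2,0.0047,0,-0.0088,0],[0.2,0.0094,0,-0.0177,0],[0.2,0.0094,0,-0.0177,0],[0.2,0,0,-0.02,0],[0.2,0,0,-0.0,0]]'
python3 - <<'E'
from h import *
im=viewer.get_image("wrist");im2=viewer.get_image("side")
a=im[60:400,150:470,::-1];b=cv2.resize(im2[145:285,205:315,::-1],None,fx=340/140,fy=340/140)
cv2.imwrite('pics/c6.png',np.hstack([a,b]))
o=probe_bus.get_obs();print(o['eef_pos'],o['tcp_rot'].round(4).tolist(),o['finger_gap'],o['grasp_force'])
E
```

```text
t: 4.33
eef_pos: [0.6224, 0.14, 0.1725]
tcp_rot: [[-0.962, -0.273, 0.0], [-0.273, 0.962, 0.0], [-0.0, -0.0, -1.0]]
force: [-0.3, -0.3, 0.2]
finger_gap: 0.313
grasp_force: 15.0
t: 4.75
eef_pos: [0.6019, 0.134, 0.2405]
tcp_rot: [[-0.962, -0.272, 0.007], [-0.272, 0.962, 0.002], [-0.008, 0.0, -1.0]]
force: [0.6, 0.2, -0.8]
finger_gap: 0.312
grasp_force: 15.0
[0.60050729 0.13383804 0.23652832] [[-0.9621, -0.2726, 0.0021], [-0.2726, 0.9621, 0.0007], [-0.0022, 0.0001, -1.0]] 0.3111144993717989 14.99999919673428
```

View pics/c6.png

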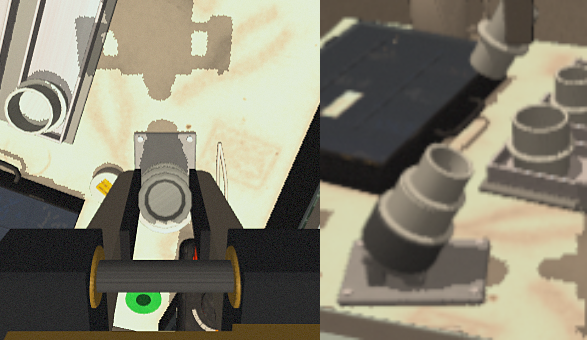

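The small cup is out, and the medium and large cups are still seated. I'll carry it to its row.

```bash
python3 inch.py '[[0.2,0,0,0,0.122],[0.2,0,0,0,0.122],[0.2,0,0,0,0.122]]'>/dev/null; python3 inch.py '[[0.2,0.0083,-0.0359,0,0],[0.2,0.0083,-0.0359,0,0],[0.2,0.0083,-0.0359,0,0],[0.2,0.0083,-0.0359,0,0],[0.2,0.0083,-0.0359,0,0]]'>/dev/null; python3 inch.py '[[0.2,0.0083,-0.0359,0,0],[0.2,0.0083,-0.0359,0,0],[0.2,0.0083,-0.0359,0,0],[0.2,0.0083,-0.0359,0,0]]'>/dev/null;python3 inch.py '[[0.2,0,0,0.03,0],[0.2,0,0,0.03,0],[0.2,0,0,0.03,0],[0.2,0,0,0.0,0]]'
python3 - <<'E'
from h import *
p=viewer.camera_params("wrist");im=viewer.get_image("wrist");s=viewer.get_image("side")
cv2.imwrite('pics/c7.png',np.hstack([im[60:360,140:500,::-1],cv2.resize(s[130:230,270:400,::-1],None,fx=3,fy=3)]))
o=probe_bus.get_obs();print(o['eef_pos'],o['tcp_rot'].round(4).tolist(),o['finger_gap'],o['grasp_force'])
v=np.load('v.npy')
ba=v[7];e=np.array([np.cos(ba),np.sin(ba)]);f=np.array([-e[1],e[0]])
for x,y,z in[(-.095,-.021,.026),(-.095,.021,.026),(-.05,-.021,.026),(-.05,.021,.026),(-.02,-.021,.026),(-.02,.021,.026),(-.095,-.019,.01),(-.095,.019,.01)]:
    q=v[5:7]+x*e+(y-.09)*f; print((x,y),(proj("wrist",[*q,z],p)[0]-(140,60)).round(1))
E
```

```text
t: 6.18
eef_pos: [0.4923, -0.18, 0.1395]
tcp_rot: [[-0.996, 0.09, -0.012], [0.09, 0.996, 0.003], [0.012, 0.001, -1.0]]
force: [-1.0, 0.2, -0.8]
finger_gap: 0.313
grasp_force: 15.0
[ 0.49590249 -0.18110604  0.14434313] [[-0.996, 0.0898, -0.0036], [0.0898, 0.996, 0.0005], [0.0036, 0.0001, -1.0]] 0.31421743703288463 14.999996727565303
(-0.095, -0.021) [151.9 115.8]
(-0.095, 0.021) [198.1 115.8]
(-0.05, -0.021) [152.9 162.1]
(-0.05, 0.021) [197.1 162.1]
(-0.02, -0.021) [153.5 190.8]
(-0.02, 0.021) [196.4 190.8]
(-0.095, -0.019) [155.1 112.1]
(-0.095, 0.019) [194.7 112.1]
```

View pics/c7.png

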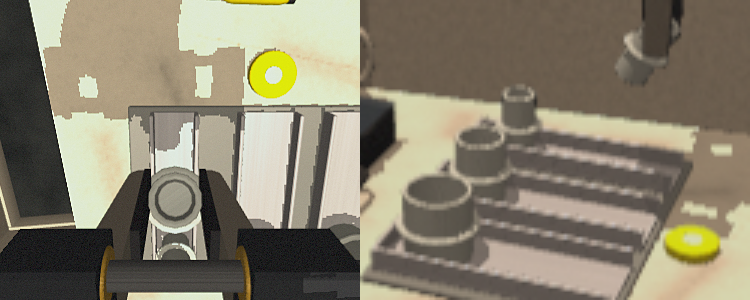

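The wrist view has the row rails at x≈151 and 198 and the cup at (175,198), so the cup is centred on row_small, as predicted. The side view shows it still leaning. Now I'll lower it.

```bash
python3 inch.py '[[0.2,0,0,0.025,0],[0.2,0,0,0.025,0],[0.2,0,0,0.02,0],[0.2,0,0,0.01,0],[0.2,0,0,0,0]]' 6; python3 inch.py '[[0.2,0,0,0,0],[0.2,0,0,0.002,0],[0.2,0,0,0,0]]';python3 inch.py '[[0.2,0,0,0.002,0],[0.2,0,0,0,0]]';python3 inch.py '[[0.2,0,0,0.002,0],[0.2,0,0,0,0]]'
```

```text
t: 6.7
eef_pos: [0.4967, -0.181, 0.0649]
tcp_rot: [[-0.996, 0.089, -0.001], [0.089, 0.996, 0.0], [0.001, 0.0, -1.0]]
force: [0.4, 0.7, -0.0]
finger_gap: 0.307
grasp_force: 6.0
t: 6.95
eef_pos: [0.498, -0.1816, 0.0647]
tcp_rot: [[-0.996, 0.09, 0.002], [0.09, 0.996, -0.001], [-0.002, -0.0, -1.0]]
force: [0.3, -0.3, -1.3]
finger_gap: 0.316
grasp_force: 6.0
t: 7.12
eef_pos: [0.4973, -0.1813, 0.0619]
tcp_rot: [[-0.996, 0.09, 0.001], [0.09, 0.996, -0.0], [-0.001, -0.0, -1.0]]
force: [-0.2, -0.5, -0.7]
finger_gap: 0.314
grasp_force: 6.0
t: 7.28
eef_pos: [0.4969, -0.1812, 0.0593]
tcp_rot: [[-0.996, 0.09, -0.0], [0.09, 0.996, 0.0], [0.0, 0.0, -1.0]]
force: [0.2, 0.6, -0.5]
finger_gap: 0.313
grasp_force: 6.0
```

```bash
for k in 1; do python3 inch.py '[[0.2,0,0,0.0015,0],[0.2,0,0,0,0]]'|grep -E "eef|^force";python3 inch.py '[[0.2,0,0,0.0015,0],[0.2,0,0,0,0]]'|grep -E "eef|^force";python3 inch.py '[[0.2,0,0,0.0015,0],[0.2,0,0,0,0]]'|grep -E "eef|^force";done
```

```text
eef_pos: [0.497, -0.1814, 0.0577]
force: [0.3, 0.1, -0.5]
eef_pos: [0.4973, -0.1815, 0.0568]
force: [-1.0, -0.2, 5.3]
eef_pos: [0.4975, -0.1815, 0.0556]
force: [-1.1, 0.9, 7.6]
```

```bash
python3 inch.py '[[0.2,-0.003,0,-0.0006,0],[0.2,-0.003,0,-0.0004,0]]'|grep -E "eef|force|gap";python3 inch.py '[[0.2,-0.003,0,-0.0002,0],[0.2,-0.003,0,-0.0001,0]]'|grep -E "eef|force|gap"
python3 - <<'E'
from h import *
p=viewer.camera_params("wrist");im=viewer.get_image("wrist");s=viewer.get_image("side")
cv2.imwrite('pics/w8.png',im[:,:,::-1]);cv2.imwrite('pics/s8.png',s[:,:,::-1])
import pickle;pickle.dump(p,open('w8.pkl','wb'))
E
```

```text
eef_pos: [0.5027, -0.1819, 0.0561]
force: [-0.4, 0.2, 1.5]
finger_gap: 0.314
grasp_force: 6.0
eef_pos: [0.5091, -0.1824, 0.0561]
force: [-1.1, 0.4, 1.3]
finger_gap: 0.315
grasp_force: 6.0
```

```bash
cat > tilt.py <<'E'
from h import *
import sys
# predicted outlines of the held cup for a given tilt vs gradient image: best tilt/offset
def fit(im,p,o,r,R,sg=.054,th=range(-10,46,2)):
    g=cv2.GaussianBlur(cv2.cvtColor(im,cv2.COLOR_RGB2GRAY),(3,3),0).astype(np.float32)
    G=np.hypot(cv2.Sobel(g,5,1,0),cv2.Sobel(g,5,0,1)); G=np.minimum(G,150)
    Rt=o['tcp_rot'];t=o['eef_pos']; a=np.linspace(0,2*np.pi,60,endpoint=False); out=[]
    for d in th:
        c,s=np.cos(np.radians(d)),np.sin(np.radians(d))
        ax=np.array([s,0,-c]); u=np.array([c,0,s]); w=np.array([0,1,0]); best=None
        for ds in np.arange(-.006,.0061,.002):
          for dx in np.arange(-.006,.0061,.001):
            tot=0
            for h,rad in((.058,r),(.058,r-.004),(.030,R)):
                P=np.array([dx,0,-.008])+ax*(h-sg-ds)+rad*(np.cos(a)[:,None]*u+np.sin(a)[:,None]*w)
                q=proj("wrist",P@Rt.T+t,p).astype(np.float32)
                tot+=cv2.remap(G,q[:,0].copy(),q[:,1].copy(),1).mean()
            if best is None or tot>best[0]: best=(round(float(tot),1),round(ds,4),round(dx,4))
        out.append((best,d))
    return sorted(out,reverse=True)[:4]
if __name__=="__main__":
    o=probe_bus.get_obs();p=viewer.camera_params("wrist");im=viewer.get_image("wrist")
    for z in fit(im,p,o,float(sys.argv[1]),float(sys.argv[2])):print(z)
E
python3 tilt.py .015 .021
```

```text
((257.9, np.float64(0.004), np.float64(-0.001)), 22)
((256.2, np.float64(0.002), np.float64(-0.001)), 20)
((251.0, np.float64(0.004), np.float64(0.004)), 30)
((250.8, np.float64(0.006), np.float64(-0.001)), 24)
```

```bash
python3 inch.py '[[0.2,-0.003,0,0.001,0],[0.2,-0.003,0,0.0005,0],[0.2,-0.003,0,0.0005,0]]'|grep -E "eef|^force|gap";python3 tilt.py .015 .021;python3 inch.py '[[0.2,-0.003,0,0.0005,0],[0.2,-0.003,0,0.0005,0],[0.2,-0.003,0,0,0]]'|grep -E "eef|^force|gap";python3 tilt.py .015 .021
```

```text
eef_pos: [0.5181, -0.1833, 0.0543]
force: [-0.9, 0.2, 3.5]
finger_gap: 0.313
((247.5, np.float64(0.0), np.float64(0.006)), 34)
((247.3, np.float64(0.0), np.float64(0.006)), 32)
((246.5, np.float64(0.0), np.float64(-0.005)), 38)
((244.3, np.float64(0.0), np.float64(-0.003)), 14)
eef_pos: [0.5267, -0.1839, 0.0528]
force: [-0.8, -0.4, 1.0]
finger_gap: 0.319
((254.3, np.float64(0.006), np.float64(-0.006)), 40)
((244.4, np.float64(0.006), np.float64(-0.006)), 44)
((244.3, np.float64(0.006), np.float64(-0.006)), 42)
((243.4, np.float64(0.006), np.float64(-0.006)), 38)
```

```bash
python3 inch.py '[[0.34,0,0,0,0],[0.36,0,0,0,0],[0.4,0,0,0,0],[0.5,0,0,0,0],[0.6,0,0,0,0]]'|grep -E "eef|force|gap";python3 inch.py '[[0.6,0,0,-0.02,0],[0.6,0,0,-0.04,0],[0.6,0,0,-0.04,0],[0.6,0,0,-0.03,0],[0.6,0,0,0,0]]'|grep -E "eef|force|gap"
python3 - <<'E'
from h import *
import pickle
p=viewer.camera_params("wrist");o=probe_bus.get_obs();im=viewer.get_image("wrist");s=viewer.get_image("side");c=viewer.get_image("scene")
for n,i in(("w9",im),("s9",s),("sc9",c)):cv2.imwrite(f'pics/{n}.png',i[:,:,::-1])
pickle.dump((p,o),open('w9.pkl','wb'))
v=np.load('v.npy');ba=v[7];e=np.array([np.cos(ba),np.sin(ba)]);f=np.array([-e[1],e[0]])
q=v[5:7]+(-.06)*e-.09*f
for n,i in(("wrist",im),("side",s)):
    for z in(.01,.068):print(n,z,proj(n,[*q,z],p if n=="wrist" else None)[0].round(1))
E
```

```text
eef_pos: [0.5268, -0.184, 0.0532]
force: [0.4, -0.0, 0.3]
finger_gap: 0.524
grasp_force: 0.0
eef_pos: [0.5304, -0.1854, 0.1897]
force: [-0.6, -1.3, -0.2]
finger_gap: 0.597
grasp_force: 0.0
wrist 0.01 [317. 156.]
wrist 0.068 [317.4 167.3]
side 0.01 [362.4 187.1]
side 0.068 [363.7 167.2]
```

```bash
cat > stand.py <<'E'
from h import *
import pickle,sys
from itertools import product
v=np.load('v.npy');ba=v[7];e=np.array([np.cos(ba),np.sin(ba),0]);f=np.array([-e[1],e[0],0]);k=np.array([0,0,1.])
def check(im,p,row,r,x0,x1,cam="wrist"):
    R=r+.006;y0={"L":.09,"M":0,"S":-.09}[row]
    g=cv2.GaussianBlur(cv2.cvtColor(im,cv2.COLOR_RGB2GRAY),(3,3),0).astype(np.float32)
    G=np.minimum(np.hypot(cv2.Sobel(g,5,1,0),cv2.Sobel(g,5,0,1)),120);a=np.linspace(0,2*np.pi,48,endpoint=False);out=[]
    for tx,ty in product(np.radians(np.arange(-30,31,6)),np.radians([-12,-6,0,6,12])):
        M=cv2.Rodrigues(f*tx)[0]@cv2.Rodrigues(e*ty)[0]
        loc=[M@ (k*h) + rad*(np.cos(a)[:,None]*(M@e)+np.sin(a)[:,None]*(M@f)) for h,rad in((.058,r),(.058,r-.004),(.03,R),(.026,R))]
        loc=np.vstack(loc)
        for x,y in product(np.arange(x0,x1,.002),np.arange(-.006,.0061,.002)):
            q=proj(cam,loc+np.r_[v[5:7],.010+r*abs(np.sin(tx))]+x*e+(y0+y)*f,p).astype(np.float32)
            s=cv2.remap(G,q[:,0].copy(),q[:,1].copy(),1).mean()
            out.append((round(float(s),1),round(x,3),round(y,3),int(round(np.degrees(tx))),int(round(np.degrees(ty)))))
    return sorted(out,reverse=True)[:4]
E
python3 - <<'E'
from stand import *
p,o=pickle.load(open('w9.pkl','rb'));im=cv2.imread('pics/w9.png')[:,:,::-1].copy()
print(check(im,p,"S",.015,-.08,-.01));print("model",check(im,p,"S",.015,.04,.065))
s=cv2.imread('pics/s9.png')[:,:,::-1].copy()
print("side",check(s,None,"S",.015,-.08,-.01,"side"),check(s,None,"S",.015,.04,.065,"side"))
E
```

```text
[(98.4, np.float64(-0.044), np.float64(0.0), 0, 0), (97.1, np.float64(-0.044), np.float64(-0.002), 0, 0), (96.7, np.float64(-0.04), np.float64(-0.002), -6, 0), (96.1, np.float64(-0.04), np.float64(0.002), -6, 6)]
model [(103.9, np.float64(0.06), np.float64(-0.006), -12, -6), (101.3, np.float64(0.054), np.float64(0.0), -6, 0), (101.3, np.float64(0.05), np.float64(0.0), 0, 0), (101.1, np.float64(0.042), np.float64(-0.006), 6, -6)]
side [(94.8, np.float64(-0.028), np.float64(-0.006), -6, -6), (94.7, np.float64(-0.026), np.float64(-0.006), -6, -6), (94.4, np.float64(-0.032), np.float64(-0.006), 0, -6), (94.1, np.float64(-0.028), np.float64(-0.004), -6, -6)] [(92.7, np.float64(0.05), np.float64(0.002), 0, 0), (92.5, np.float64(0.05), np.float64(-0.004), 0, -6), (92.3, np.float64(0.054), np.float64(-0.002), -6, -6), (92.1, np.float64(0.054), np.float64(0.006), -6, 0)]
```

The small cup fits an upright model at row x −44 mm, y 0. Next is the medium cup.

```bash
python3 inch.py '[[0.8,0,0,0,-0.122],[0.8,0,0,0,-0.122],[0.8,0,0,0,-0.122]]'>/dev/null; python3 inch.py '[[0.8,-0.0238,0.032,0,0],[0.8,-0.0238,0.032,0,0],[0.8,-0.0238,0.032,0,0],[0.8,-0.0238,0.032,0,0],[0.8,-0.0238,0.032,0,0]]'>/dev/null; python3 inch.py '[[0.8,-0.0238,0.032,0,0],[0.8,-0.0238,0.032,0,0],[0.8,-0.0238,0.032,0,0],[0.8,-0.0238,0.032,0,0],[0.8,0,0,0,0]]'>/dev/null;python3 inch.py '[[0.8,0,0,0,0],[0.8,0,0,0,0]]'
cat > goto.py <<'E'
import sys
from h import *
o=probe_bus.get_obs();t=np.array(list(map(float,sys.argv[1:4])));yaw=float(sys.argv[4])
R=o['tcp_rot'];cur=np.arctan2(-R[1,0],-R[0,0]);d=t-o['eef_pos']
x=np.array([-np.cos(yaw),-np.sin(yaw)]);y=np.array([-np.sin(yaw),np.cos(yaw)])
print("turn",round(cur-yaw,4),"then dx dy dz",round(x@d[:2],4),round(y@d[:2],4),round(-d[2],4))
E
python3 goto.py .6578 .1500 .104 .276
```

```text
t: 11.1
eef_pos: [0.6533, 0.1505, 0.1809]
tcp_rot: [[-0.962, -0.273, -0.004], [-0.273, 0.962, -0.002], [0.004, -0.001, -1.0]]
force: [-0.4, -0.8, 0.1]
finger_gap: 0.801
grasp_force: 0.0
turn 0.0 then dx dy dz -0.0042 -0.0018 0.0769
```

```bash
python3 inch.py '[[0.8,-0.0042,-0.0018,0,0],[0.8,0,0,0.025,0],[0.8,0,0,0.02,0],[0.8,0,0,0.01,0],[0.8,0,0,0,0]]' >/dev/null;python3 inch.py '[[0.8,0,0,0,0],[0.8,0,0,0,0]]'; python3 goto.py .6578 .1500 .104 .276
```

```text
t: 11.68
eef_pos: [0.6598, 0.1503, 0.1294]
tcp_rot: [[-0.962, -0.272, 0.002], [-0.272, 0.962, 0.0], [-0.002, -0.0, -1.0]]
force: [-0.6, 0.4, 0.3]
finger_gap: 0.799
grasp_force: 0.0
turn -0.0008 then dx dy dz 0.002 0.0002 0.0254
```

```bash
python3 inch.py '[[0.8,0.0015,0,0.012,0],[0.8,0,0,0.01,0],[0.8,0,0,0.003,0],[0.8,0,0,0,0],[0.8,0,0,0,0]]'; python3 goto.py .6578 .1500 .104 .276; python3 inch.py '[[0.5,0,0,0,0],[0.3,0,0,0,0],[0.3,0,0,0,0],[0.3,0,0,0,0],[0.3,0,0,0,0]]' 18;python3 inch.py '[[0.3,0,0,0,0],[0.3,0,0,0,0]]'
```

```text
t: 12.1
eef_pos: [0.6573, 0.1505, 0.1028]
tcp_rot: [[-0.962, -0.273, -0.001], [-0.273, 0.962, -0.0], [0.001, -0.0, -1.0]]
force: [-0.0, 0.4, -0.6]
finger_gap: 0.797
grasp_force: 0.0
turn 0.0003 then dx dy dz -0.0004 -0.0007 -0.0012
t: 12.52
eef_pos: [0.6576, 0.1505, 0.1035]
tcp_rot: [[-0.962, -0.273, 0.0], [-0.273, 0.962, 0.0], [-0.0, 0.0, -1.0]]
force: [0.0, 0.2, -0.3]
finger_gap: 0.462
grasp_force: 0.0
t: 12.68
eef_pos: [0.6576, 0.1505, 0.1034]
tcp_rot: [[-0.962, -0.273, 0.0], [-0.273, 0.962, 0.0], [-0.0, -0.0, -1.0]]
force: [0.3, -0.3, 0.2]
finger_gap: 0.436
grasp_force: 18.0
```

```bash
python3 inch.py '[[0.3,0.0024,0,-0.0044,0],[0.3,0.0047,0,-0.0088,0],[0.3,0.0047,0,-0.0088,0],[0.3,0.0047,0,-0.0088,0],[0.3,0.0047,0,-0.0088,0]]'; python3 inch.py '[[0.3,0.0047,0,-0.0088,0],[0.3,0.0094,0,-0.0177,0],[0.3,0.0094,0,-0.0177,0],[0.3,0,0,-0.03,0],[0.3,0,0,-0.02,0]]'>/dev/null
python3 inch.py '[[0.3,0,0,0,0.122],[0.3,0,0,0,0.122],[0.3,0,0,0,0.122],[0.3,0,0,0,0]]'; python3 goto.py .5048 -.0914 .15 -.0905
```

```text
t: 13.1
eef_pos: [0.6364, 0.1445, 0.1441]
tcp_rot: [[-0.962, -0.273, -0.0], [-0.273, 0.962, 0.0], [0.0, 0.0, -1.0]]
force: [-0.0, -0.3, -1.1]
finger_gap: 0.438
grasp_force: 18.0
t: 13.85
eef_pos: [0.614, 0.1382, 0.2379]
tcp_rot: [[-0.996, 0.093, 0.0], [0.093, 0.996, 0.0], [-0.0, 0.0, -1.0]]
force: [-1.1, -0.2, -0.9]
finger_gap: 0.436
grasp_force: 18.0
turn -0.0024 then dx dy dz 0.088 -0.2386 0.0879
```

```bash
python3 inch.py '[[0.3,0.0126,-0.0341,0,0],[0.3,0.0126,-0.0341,0,0],[0.3,0.0126,-0.0341,0,0],[0.3,0.0126,-0.0341,0,0],[0.3,0.0126,-0.0341,0,0]]'>/dev/null; python3 inch.py '[[0.3,0.0126,-0.0341,0,0],[0.3,0.0126,-0.0341,0,0],[0.3,0,0,0.035,0],[0.3,0,0,0.035,0],[0.3,0,0,0.02,0]]'>/dev/null;python3 inch.py '[[0.3,0,0,0.0,0],[0.3,0,0,0.0,0],[0.3,0,0,0,0]]'; python3 goto.py .5048 -.0914 .0655 -.0905
```

```text
t: 14.93
eef_pos: [0.5062, -0.0916, 0.1485]
tcp_rot: [[-0.996, 0.088, 0.002], [0.088, 0.996, -0.0], [-0.002, 0.0, -1.0]]
force: [1.1, 0.3, -0.8]
finger_gap: 0.435
grasp_force: 18.0
turn 0.0023 then dx dy dz 0.0014 0.0001 0.083
```

```bash
python3 inch.py '[[0.3,0,0,0.03,0],[0.3,0,0,0.03,0],[0.3,0,0,0.018,0],[0.3,0,0,0.005,0],[0.3,0,0,0,0]]' 8 |grep eef; python3 inch.py '[[0.3,0,0,0,0],[0.3,0,0,0.0015,0],[0.3,0,0,0,0]]'|grep -E "eef|^force|gap";python3 inch.py '[[0.3,0,0,0.0015,0],[0.3,0,0,0,0]]'|grep -E "eef|^force|gap"
```

```text
eef_pos: [0.5056, -0.0914, 0.0643]
eef_pos: [0.5064, -0.0916, 0.0639]
force: [1.2, -0.8, -1.4]
finger_gap: 0.441
eef_pos: [0.5056, -0.0915, 0.0615]
force: [-0.9, -0.3, -1.3]
finger_gap: 0.438
```

```bash
python3 inch.py '[[0.3,0,0,0.0015,0],[0.3,0,0,0,0]]'|grep -E "eef|^force";python3 inch.py '[[0.3,0,0,0.001,0],[0.3,0,0,0,0]]'|grep -E "eef|^force|gap";python3 inch.py '[[0.3,0,0,0.001,0],[0.3,0,0,0,0]]'|grep -E "eef|^force|gap"
```

```text
eef_pos: [0.5053, -0.0915, 0.0595]
force: [-0.0, -0.0, -0.2]
eef_pos: [0.5056, -0.0916, 0.059]
force: [-1.1, 0.1, 4.6]
finger_gap: 0.439
eef_pos: [0.5062, -0.0916, 0.0585]
force: [-1.6, 1.0, 9.2]
finger_gap: 0.439
```

```bash
python3 inch.py '[[0.3,-0.003,0,0,0],[0.3,-0.003,0,0,0],[0.3,-0.003,0,0.0002,0]]'|grep -E "eef|^force|gap";python3 inch.py '[[0.3,-0.003,0,0.0003,0],[0.3,-0.003,0,0.0004,0],[0.3,-0.003,0,0.0005,0]]'|grep -E "eef|^force|gap";python3 inch.py '[[0.3,-0.003,0,0.0007,0],[0.3,-0.003,0,0.0008,0],[0.3,-0.003,0,0.0009,0]]'|grep -E "eef|^force|gap"
```

```text
eef_pos: [0.5145, -0.0924, 0.0578]
force: [-0.4, -0.1, 4.0]
finger_gap: 0.439
eef_pos: [0.5232, -0.0931, 0.0559]
force: [-1.7, 1.0, 2.1]
finger_gap: 0.439
eef_pos: [0.532, -0.094, 0.0533]
force: [-4.3, 0.1, 9.1]
finger_gap: 0.442
```

```bash
python3 inch.py '[[0.46,0,0,0,0],[0.48,0,0,0,0],[0.52,0,0,0,0],[0.6,0,0,0,0],[0.64,0,0,0,0]]'|grep -E "eef|force|gap";python3 inch.py '[[0.64,0,0,-0.02,0],[0.64,0,0,-0.04,0],[0.64,0,0,-0.04,0],[0.64,0,0,-0.03,0],[0.64,0,0,0,0]]'|grep -E "eef|force|gap"
python3 - <<'E'
from stand import *
p=viewer.camera_params("wrist");im=viewer.get_image("wrist");s=viewer.get_image("side");cv2.imwrite('pics/w10.png',im[:,:,::-1]);cv2.imwrite('pics/s10.png',s[:,:,::-1])
print(check(im,p,"M",.021,-.08,-.01))
a=cv2.imread('pics/s9.png',0)[145:280,200:300].astype(int);b=cv2.cvtColor(s,cv2.COLOR_RGB2GRAY)[145:280,200:300].astype(int)
m=(abs(a-b)>25);print("changed rows by 15",[int(m[i:i+15].sum()) for i in range(0,135,15)])
E
python3 goto.py .672 .1540 .19 .276
```

```text
eef_pos: [0.532, -0.094, 0.0537]
force: [-0.8, 0.7, -0.2]
finger_gap: 0.63
grasp_force: 0.0
eef_pos: [0.5359, -0.0947, 0.19]
force: [0.7, 0.4, -0.3]
finger_gap: 0.639
grasp_force: 0.0
[(87.3, np.float64(-0.038), np.float64(-0.002), 0, 0), (86.5, np.float64(-0.038), np.float64(0.0), 0, 0), (85.7, np.float64(-0.038), np.float64(0.004), 0, 6), (85.4, np.float64(-0.038), np.float64(-0.006), 0, -6)]
changed rows by 15 [0, 0, 0, 7, 277, 207, 21, 107, 0]
turn -0.3658 then dx dy dz -0.2015 0.2006 -0.005
```

```bash
python3 - <<'E'
from h import *
def tri(a,b):
    r=least_squares(lambda X:np.r_[proj("scene",X)[0]-a,proj("side",X)[0]-b],[.7,.2,.1]);return r.x.round(3),r.fun.round(1)
for a in((298,95),(325,100)):
    for b in((107,203),(150,222),(80,225)):print(a,b,*tri(a,b))
print("red",*tri((303,148),(195,252)))
v=np.load('v.npy')
print([proj(n,[.71,.20,.15])[0].round() for n in("scene","side")])
E
python3 inch.py '[[0.9,0,0,-0.002,-0.122],[0.9,0,0,-0.002,-0.122],[0.9,0,0,0,-0.122]]'>/dev/null; python3 inch.py '[[0.9,-0.025,0.025,0,0],[0.9,-0.025,0.025,0,0],[0.9,-0.025,0.025,0,0],[0.9,-0.025,0.025,0,0],[0.9,-0.025,0.025,0,0]]'>/dev/null; python3 inch.py '[[0.9,-0.025,0.025,0,0],[0.9,-0.025,0.025,0,0],[0.9,-0.025,0.025,0,0],[0.9,0,0,0,0],[0.9,0,0,0,0]]'; python3 goto.py .6723 .1543 .0755 .276
```

```text
(298, 95) (107, 203) [0.868 0.297 0.181] [ 1.6 -4.2  1.3  2. ]
(298, 95) (150, 222) [0.808 0.283 0.159] [-5.  11.  -3.8 -5.4]
(298, 95) (80, 225) [0.91  0.327 0.15 ] [ 1.1 -2.9  0.9  1.3]
(325, 100) (107, 203) [0.928 0.237 0.14 ] [ 0.1 -0.4  0.1  0.2]
(325, 100) (150, 222) [0.861 0.223 0.119] [-6.9 15.3 -5.7 -8.1]
(325, 100) (80, 225) [0.978 0.268 0.102] [-0.4  1.  -0.3 -0.5]
red [0.767 0.222 0.046] [-0.1  0.3 -0.1 -0.1]
[array([298., 131.]), array([221., 205.])]
t: 19.03
eef_pos: [0.6688, 0.1556, 0.1846]
tcp_rot: [[-0.961, -0.277, -0.004], [-0.277, 0.961, -0.0], [0.004, 0.001, -1.0]]
force: [-0.2, -1.1, -0.4]
finger_gap: 0.9
grasp_force: 0.0
turn 0.0043 then dx dy dz -0.003 -0.0022 0.1091
```

```bash
python3 inch.py '[[0.9,-0.003,-0.002,0,0.004],[0.9,0,0,0.03,0],[0.9,0,0,0.03,0],[0.9,0,0,0.015,0],[0.9,0,0,0,0]]' >/dev/null;python3 inch.py '[[0.9,0,0,0,0],[0.9,0,0,0,0]]'; python3 goto.py .6723 .1543 .0755 .276
```

```text
t: 19.62
eef_pos: [0.6743, 0.1507, 0.114]
tcp_rot: [[-0.964, -0.267, 0.002], [-0.267, 0.964, -0.0], [-0.002, -0.001, -1.0]]
force: [0.1, 0.1, 0.8]
finger_gap: 0.9
grasp_force: 0.0
turn -0.0055 then dx dy dz 0.0009 0.004 0.0385
```

```bash
python3 inch.py '[[0.9,0.001,0.0038,0.008,-0.0055],[0.9,0,0,0.012,0],[0.9,0,0,0.008,0],[0.9,0,0,0,0],[0.9,0,0,0,0]]' ; python3 goto.py .6723 .1543 .0755 .276
```

```text
t: 20.03
eef_pos: [0.6708, 0.1552, 0.0837]
tcp_rot: [[-0.962, -0.274, -0.002], [-0.274, 0.962, -0.001], [0.002, -0.0, -1.0]]
force: [-0.1, 0.2, -0.1]
finger_gap: 0.903
grasp_force: 0.0
turn 0.0017 then dx dy dz -0.0012 -0.0012 0.0082
```

```bash
python3 inch.py '[[0.9,-0.0008,-0.0008,0.004,0],[0.9,0,0,0.0035,0],[0.9,0,0,0,0],[0.9,0,0,0,0]]' ; python3 goto.py .6723 .1543 .0755 .276
```

```text
t: 20.37
eef_pos: [0.6724, 0.1547, 0.077]
tcp_rot: [[-0.962, -0.274, -0.0], [-0.274, 0.962, -0.0], [0.0, -0.0, -1.0]]
force: [0.1, 0.2, -0.3]
finger_gap: 0.897
grasp_force: 0.0
turn 0.0016 then dx dy dz 0.0002 -0.0003 0.0015
```

Aligned. I'll close and pull out.

```bash
python3 inch.py '[[0.7,0,0,0.001,0],[0.45,0,0,0,0],[0.45,0,0,0,0],[0.45,0,0,0,0],[0.45,0,0,0,0]]' 22;python3 inch.py '[[0.45,0,0,0,0],[0.45,0,0,0,0],[0.45,0,0,0,0]]'|grep -E "gap|force"; python3 inch.py '[[0.45,0.0024,0,-0.0044,0],[0.45,0.0047,0,-0.0088,0],[0.45,0.0047,0,-0.0088,0],[0.45,0.0047,0,-0.0088,0],[0.45,0.0047,0,-0.0088,0]]'
```

```text
t: 20.78
eef_pos: [0.6725, 0.1547, 0.0764]
tcp_rot: [[-0.962, -0.274, 0.0], [-0.274, 0.962, 0.0], [-0.0, -0.0, -1.0]]
force: [-0.4, -0.1, -0.1]
finger_gap: 0.561
grasp_force: 22.0
force: [0.5, 0.3, -0.0]
finger_gap: 0.566
grasp_force: 22.0
t: 21.45
eef_pos: [0.6511, 0.1487, 0.117]
tcp_rot: [[-0.962, -0.274, -0.001], [-0.274, 0.962, -0.0], [0.001, 0.0, -1.0]]
force: [-0.5, 1.0, -0.6]
finger_gap: 0.569
grasp_force: 22.0
```

```bash
python3 inch.py '[[0.45,0.0047,0,-0.0088,0],[0.45,0.0094,0,-0.0177,0],[0.45,0,0,-0.03,0],[0.45,0,0,-0.03,0],[0.45,0,0,-0.01,0]]'>/dev/null
python3 inch.py '[[0.45,0,0,0,0.122],[0.45,0,0,0,0.122],[0.45,0,0,0,0.121],[0.45,0,0,0,0]]'; python3 goto.py .5129 -.0018 .15 -.0905
```

```text
t: 22.2
eef_pos: [0.6378, 0.145, 0.2122]
tcp_rot: [[-0.996, 0.09, -0.001], [0.09, 0.996, -0.0], [0.001, -0.0, -1.0]]
force: [0.7, -0.3, -0.6]
finger_gap: 0.568
grasp_force: 22.0
turn 0.0002 then dx dy dz 0.1111 -0.1575 0.0622
```

```bash
python3 inch.py '[[0.45,0.0222,-0.0315,0,0],[0.45,0.0222,-0.0315,0,0],[0.45,0.0222,-0.0315,0,0],[0.45,0.0222,-0.0315,0,0],[0.45,0.0222,-0.0315,0,0]]'>/dev/null; python3 inch.py '[[0.45,0,0,0.03,0],[0.45,0,0,0.03,0],[0.45,0,0,0,0],[0.45,0,0,0,0],[0.45,0,0,0,0]]'; python3 goto.py .5129 -.0018 .068 -.0905
```

```text
t: 23.03
eef_pos: [0.5149, -0.0019, 0.1533]
tcp_rot: [[-0.996, 0.085, 0.001], [0.085, 0.996, -0.0], [-0.001, 0.0, -1.0]]
force: [0.4, -0.0, 0.1]
finger_gap: 0.562
grasp_force: 22.0
turn 0.0051 then dx dy dz 0.002 -0.0001 0.0853
```

```bash
python3 inch.py '[[0.45,0.001,0,0.03,0.005],[0.45,0,0,0.03,0],[0.45,0,0,0.018,0],[0.45,0,0,0.007,0],[0.45,0,0,0,0]]' 12|grep eef; python3 inch.py '[[0.45,0,0,0,0],[0.45,0,0,0.0015,0],[0.45,0,0,0,0]]'|grep -E "eef|^force|gap";python3 inch.py '[[0.45,0,0,0.0015,0],[0.45,0,0,0,0]]'|grep -E "eef|^force"; python3 inch.py '[[0.45,0,0,0.001,0],[0.45,0,0,0,0]]'|grep -E "eef|^force"
```

```text
eef_pos: [0.5133, -0.0017, 0.067]
eef_pos: [0.5143, -0.0019, 0.0671]
force: [-0.3, 0.2, -0.4]
finger_gap: 0.566
eef_pos: [0.5136, -0.002, 0.0649]
force: [-0.3, 0.6, -0.5]
eef_pos: [0.5132, -0.0021, 0.0634]
force: [0.5, -0.2, -0.7]
```

```bash
python3 inch.py '[[0.45,0,0,0.001,0],[0.45,0,0,0,0]]'|grep -E "eef|^force"; python3 inch.py '[[0.45,0,0,0.001,0],[0.45,0,0,0,0]]'|grep -E "eef|^force"
```

```text
eef_pos: [0.5134, -0.0021, 0.0624]
force: [-1.1, 0.5, 2.2]
eef_pos: [0.5137, -0.0021, 0.062]
force: [-0.8, 0.3, 7.3]
```

```bash
python3 inch.py '[[0.45,-0.0031,0,0,0],[0.45,-0.0031,0,0.0002,0],[0.45,-0.0031,0,0.0003,0]]'|grep -E "eef|^force|gap";python3 inch.py '[[0.45,-0.0031,0,0.0005,0],[0.45,-0.0031,0,0.0007,0],[0.45,-0.0031,0,0.0007,0]]'|grep -E "eef|^force|gap";python3 inch.py '[[0.45,-0.0031,0,0.001,0],[0.45,-0.0031,0,0.0012,0],[0.45,-0.0025,0,0.0014,0]]'|grep -E "eef|^force|gap"
```

```text
eef_pos: [0.5225, -0.003, 0.061]
force: [-1.4, -0.5, 2.8]
finger_gap: 0.564
eef_pos: [0.5317, -0.0038, 0.0586]
force: [-1.8, 0.0, 2.1]
finger_gap: 0.569
eef_pos: [0.5407, -0.0046, 0.0551]
force: [-1.7, -0.5, 9.3]
finger_gap: 0.566
```

```bash
python3 inch.py '[[0.59,0,0,0,0],[0.61,0,0,0,0],[0.64,0,0,0,0],[0.7,0,0,0,0],[0.74,0,0,0,0]]'|grep -E "eef|force|gap";python3 inch.py '[[0.74,0,0,-0.02,0],[0.74,0,0,-0.04,0],[0.74,0,0,-0.04,0],[0.74,0,0,-0.03,0],[0.74,0,0,0,0]]'|grep -E "eef|force|gap"
python3 - <<'E'
from stand import *
p=viewer.camera_params("wrist");im=viewer.get_image("wrist");s=viewer.get_image("side");sc=viewer.get_image("scene")
print(check(im,p,"L",.027,-.08,-.01))
print("M",check(im,p,"M",.021,-.08,-.01)[:2])
a=cv2.resize(im[40:340,60:460,::-1],None,fx=1,fy=1)
b=cv2.resize(s[140:240,260:393,::-1],(400,300));c=cv2.resize(sc[170:290,290:450,::-1],(400,300))
cv2.imwrite('pics/final.png',np.vstack([np.hstack([a,b]),np.hstack([c,np.zeros_like(c)])]))
E
```

```text
eef_pos: [0.5404, -0.0046, 0.0553]
force: [-0.4, -0.2, 0.0]
finger_gap: 0.735
grasp_force: 0.0
eef_pos: [0.5442, -0.0047, 0.1916]
force: [-0.1, 0.2, -0.7]
finger_gap: 0.742
grasp_force: 0.0
[(91.0, np.float64(-0.036), np.float64(-0.002), 0, 0), (87.3, np.float64(-0.036), np.float64(0.004), 0, 6), (86.5, np.float64(-0.014), np.float64(-0.002), -24, 0), (86.5, np.float64(-0.036), np.float64(0.0), 0, 0)]
M [(89.4, np.float64(-0.038), np.float64(-0.006), 0, -6), (83.8, np.float64(-0.034), np.float64(-0.006), -6, -6)]
```

View pics/final.png

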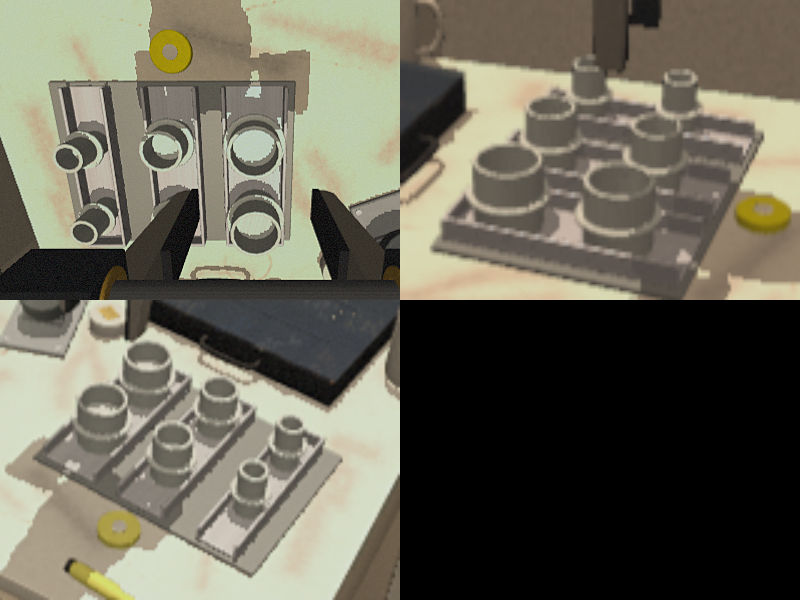

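All three cups stand upright in their rows in front of the standing cups. In the scene panel they are at (102,415), (172,450) and (252,485). The gripper is clear of everything.

```bash
python3 -c "
from workcell import arm, viewer, probe_bus
print(arm.hand_in())"
```

```text
the job is handed in; nothing more can be done
None
```

I pulled the three cups from the nest smallest first and set each upright in its own size row in front of the standing cup; the job is handed in, but no verdict came back.

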